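# Fit the hose elbow to the clamped trap socket

### The job

Set the loose hose elbow upright into the grey socket held in the vice, its two lugs in the two slots, and screw it in clockwise, gently. Feel for where the packing ring inside starts to grip and it suddenly turns stiff, then turn it 30 degrees further from that point, no more, and let go. Do not disturb the jar, the black lid or the palette knife.

Things in the scene. Friction and masses are not known exactly. Their poses are not given: they have to be found in the camera images.
- elbow: The loose white plastic hose elbow, 120 g, standing on its stem. Origin: centre of the stem's underside; z up the stem, x along the barb. Round stem 22 mm in diameter to 20 mm height, foot chamfered 1.5 mm. Two lugs at the stem's foot, towards +x and -x, reach 15.5 mm from the axis, 6.4 mm wide, 1 to 5.5 mm high, sloped like a thread. It may go in either way round.
- elbow_grip (a point): Centre of the elbow's square body, on the stem's axis, 44 mm above the elbow's origin; axes as the elbow's. The body is 30 x 30 mm, from 20 to 62 mm above the origin; grip its flat +y and -y faces here. The ribbed barb, 22 mm in diameter, leaves the +x face at this height and ends 60 mm from the axis.
- socket: Grey round socket, 50 mm in diameter, axis vertical, clamped in a grey vice fixed to the table. Origin: on the table, on the socket's axis; z up. The vice reaches from x -98 to +105 mm and y -40 to +40 mm, jaw tops 62 mm above the table. Its loose inside ring, the packing ring, is hidden: it cannot be seen, only felt.
- socket_mouth (a point): Centre of the socket's flat top, 86 mm above the table; axes as the socket's. Bore 24.4 mm in diameter, with two lug slots towards +x and -x, 34.4 mm from end to end, each spanning 23 degrees either side of x. Dropped straight in with its lugs along x, the elbow rests with its origin 14 mm below this point; a wall stops it turning counter-clockwise by more than about 10 degrees.
- socket_track (a point): Point on the socket's axis, 14 mm below its top: the screw track for the lugs. Turned clockwise seen from above, the elbow sinks 15 mm a full turn (2.4 mm per rad), 2 mm of up-down play, with little torque. After 5 to 65 degrees, different each time, the lugs meet the packing ring: torque jumps to about 0.25 N m and stays so as the ring is carried along. The ring stays where it is left.
- jar_lid: A black jar lid, 76 mm diameter, 18 mm high, lying on the table. Origin: centre of its underside. A bystander.
- palette_knife: A palette knife with a wooden handle, about 200 mm long, lying along its x. A bystander.
- paste_jar: A closed glass jar, 64 mm diameter, 75 mm high. Origin: centre of its underside. A bystander.
Not all that is in view belongs to the job. Of the things that look like the elbow, take the one that is farthest to the robot's left at the start.

How it is judged (in metres and radians):
On the way, in this order (a step that is already met when the one before it is completed fails the run):
1. the elbow stands in the socket, its lugs on the track (z of elbow in the frame of socket below 0.0765 m and horizontal distance between elbow and socket below 0.004 m and angle between elbow's own z axis and vertical below 0.12 rad), for 0.1 s.
2. the elbow has met the packing ring and begun to carry it round (all of step 1 and distance of packing_c0 from where it was at the start of the episode above 0.00154914 m), for 0.1 s.
At the end, for the whole second after the job is handed in: The elbow is upright (within 7 degrees) in the socket, its axis within 4 mm of the socket's, its origin less than 76.5 mm above the socket's origin, at rest and released; it has carried the packing ring 30 degrees (21 to 39) past the point where it began to grip (all of step 1 and distance of packing_c0 from where it was at the start of the episode between 0.00539417 and 0.00988068 m and linear speed of elbow below 0.01 m/s); the robot touches nothing.
It fails at once if the elbow is forced: more than 45 N between it and the socket (contact force between elbow and socket above 45 N).
It fails at once if the packing ring is overtightened, more than 39 degrees (distance of packing_c0 from where it was at the start of the episode above 0.00988068 m).
It fails at once if the jar lid is disturbed by more than 20 mm (distance of jar_lid from where it was at the start of the episode above 0.02 m).
It fails at once if the palette knife is disturbed by more than 20 mm (distance of palette_knife from where it was at the start of the episode above 0.02 m).
It fails at once if the paste jar is disturbed by more than 20 mm (distance of paste_jar from where it was at the start of the episode above 0.02 m).
It also fails if it takes over 61 s, if anything falls off the work surface, if the arm or the gripper's body presses on something with over 40 N, if the wrist force passes 120 N, or if a joint passes its speed limit or range.

### The arm

A 7-joint arm with a two-finger parallel gripper is mounted at the origin on the work surface. World frame = base frame: x ahead of the robot, y to its left, z up, the work surface at z = 0. Lengths are in mm, angles in rad, forces in N, time in s.
With the tool pointing down it reaches from about 400 to 875 mm from the base axis. Payload 4.4 kg.
Tool frame: the origin (TCP) lies at the very end of the fingers, on their centre line; the grasp point (between the pads) lies 19 mm behind it (ctrl.grasp_offset is the distance from the TCP to the grasp point, in mm); z points along the fingers, y is the line along which they close (so a half turn about z gives the same grasp; the last joint's range is limited). The gripper opens to 85 mm and grips with 20 to 120 N. Pads are 22 mm wide; open, the fingers measure 114 mm over their backs; the gripper's body (76 mm by 85 mm) begins 54 mm behind the grasp point. The pads swing forward as they close: fully open they stand 13 mm farther back than shut.
Start: joints at [-1.392, 0.628, 0.038, 1.517, -0.027, 0.996, -0.02], TCP at [157.51, 630.641, 231.313] pointing down, gripper open.
Joint ranges: [-3.06, 3.06], [-0.37, 2.12], [-1.25, 1.32], [0.18, 2.47], [-1.1, 4.24], [0.23, 1.98], [-2.94, 2.94]. Speed limits (rad/s): [2.57, 2.57, 3.14, 3.14, 3.14, 3.14, 3.14].

### API

Orientations are given as [roll, pitch, yaw] about the fixed x, y, z axes, in that order (R = Rz(yaw) Ry(pitch) Rx(roll)).
In Python, from cell import status, cams, ctrl gives the robot as it stands.
- The arm moves only by the tool move_arm, never from a script. Its argument "plan" is a list of rows, each a list of 3 entries, a list of its own where there are three numbers: the shift along the world's x, y, z in mm, then the turn, a rotation vector about the world's x, y, z in degrees, then the opening, from 0 (shut) to 1 (fully open). In form: [[[x, y, z], [wx, wy, wz], gripper], ...]. A call has 1 to 10 rows; each row shifts and turns the commanded pose from where the row before left it; what a row does not reach is not made up. A row lasts 1/8 s, in which the tool goes at most 62.5 mm and 10.7 degrees, less where a joint would pass 70% of its speed; a pose out of reach is approached as far as the arm can. A call with a gripper value outside its range is refused whole. The fingers move at their own pace and stop on an object; the grip force is fixed at half the most. Time passes only in rows, so rows that do not move let the fingers close. It gives the time, the measured TCP pose, the force, the opening and the grip force at its end, in the units of the state.
- status.read_state(): the state, without advancing time (a new reading comes with each control period).
- cams.get_image(name): name is "scene" or "top" or "wrist"; returns the picture (400x640x3 uint8, blue, green, red); there is no depth.
- cams.camera_params(name): a dict with "K" (3x3 intrinsics, pixels), "pose" (4x4, takes a point from camera to world coordinates); the wrist camera has in their place "tool_from_camera" (4x4, takes a point from camera to tool coordinates, whose origin is the TCP and whose axes are the flange's). Camera axes: x right, y down, z forward; pixel columns grow to the right and rows downward; lengths in mm; the calibration is good to about 2 mm. A picture is of the moment at which its call begins: read the wrist's pose just before it. camera_params takes no time and is no camera call.
- ctrl.finish_job(): hands the job in; it is judged then, once.
The state is a dict: "clock": time; "qpos": joint angles; "qd": joint speeds; "tau": joint torques, N m; "eef_pos": TCP position; "tool_rot": TCP orientation; "force": force on the tool from outside, world axes, zero at the start; "torque": the same for the moment, N m; "width": finger opening in mm; "gripper_force": force on a finger pad.
Only numpy, scipy, OpenCV 4.12 (cv2) and the standard library are available. Lean on these libraries where they do the work, as an engineer would, in place of code of your own. Each camera call takes 0.05 s, during which the arm holds its last target. There are 200 camera calls.

## Working session

There is one attempt and no reset: what is moved stays moved. The work goes in short steps, Python scripts to look and compute and a tool call to move; the robot and the scene stay as the last step left them, time stands still between calls to the robot, and variables do not carry over. Pictures are saved under pics/ and viewed, at most 10 in all, crops included, and the job is handed in when it is done.

Besides the shell and the picture viewer there is one more tool, called after "Emit:" as name(argument=value, ...) on one line, values as JSON. move_arm: Moves the arm, as the interface text tells. Its arguments: {"type":"object","properties":{"plan":{"type":"array","items":{"type":"array"}}},"required":["plan"]}

```bash
mkdir -p pics; cat > h.py <<'E'
import numpy as np,cv2
from cell import status,cams,ctrl
from scipy.spatial.transform import Rotation as R
def snap(n,f):
    s=status.read_state(); im=cams.get_image(n); cv2.imwrite(f'pics/{f}.png',im); return s,im
def campose(n,s=None):
    p=cams.camera_params(n); K=np.array(p["K"])
    if n!='wrist': return K,np.array(p['pose'])
    T=np.eye(4);T[:3,:3]=R.from_euler('xyz',s['tool_rot']).as_matrix();T[:3,3]=s['eef_pos']
    return K,T@np.array(p['tool_from_camera'])
def cast(K,P,uv,z):
    d=P[:3,:3]@np.linalg.solve(K,[uv[0],uv[1],1]); o=P[:3,3]
    return o+d*(z-o[2])/d[2]
def proj(K,P,X):
    c=np.linalg.inv(P)@np.append(X,1); c=K@c[:3]; return c[:2]/c[2]
E
python3 - <<'E'
from h import *
s,a=snap('top','top0'); _,b=snap('scene','scene0'); 
print(s)
for n in('top','scene'):print(campose(n))
E
```

```text
{'clock': 0.0, 'qpos': array([-1.39175779,  0.62933264,  0.03842525,  1.51838736, -0.02704448,
        0.99628189, -0.01998902]), 'qd': array([ 0.00231642,  0.00042723, -0.00155967,  0.00064263,  0.00054713,
       -0.0026738 , -0.00052755]), 'tau': array([-1.20550005e-03, -5.63406873e+01,  1.22629579e+00, -1.93439054e+01,
        1.11496914e-02,  1.06156166e-02,  1.52511443e-06]), 'eef_pos': array([157.35727537, 630.01646986, 230.39131429]), 'tool_rot': array([-3.13970018e+00, -2.25051036e-05,  2.89675394e+00]), 'force': array([ 0.02952726, -0.3424503 , -0.0029554 ]), 'torque': array([-0.03247967,  0.024361  , -0.0078457 ]), 'gripper_force': 0.0, 'width': 85.71516081828523}
(array([[379.75499193,   0.        , 328.01692532],
       [  0.        , 379.75499193, 196.96887171],
       [  0.        ,   0.        ,   1.        ]]), array([[-1.70533009e-03, -9.95699915e-01,  9.26216531e-02,
         5.00858168e+02],
       [-9.99903316e-01,  4.19620645e-04, -1.38990067e-02,
        -9.00215411e+01],
       [ 1.38003738e-02, -9.26364005e-02, -9.95604363e-01,
         9.94530093e+02],
       [ 0.00000000e+00,  0.00000000e+00,  0.00000000e+00,
         1.00000000e+00]]))
(array([[401.83459467,   0.        , 322.4725158 ],
       [  0.        , 401.83459467, 204.43174415],
       [  0.        ,   0.        ,   1.        ]]), array([[ 2.26166469e-01,  7.55831839e-01, -6.14464775e-01,
         1.11088194e+03],
       [ 9.74063091e-01, -1.80057421e-01,  1.37041669e-01,
        -2.23810664e+02],
       [-7.05848604e-03, -6.29521689e-01, -7.76950848e-01,
         7.55823212e+02],
       [ 0.00000000e+00,  0.00000000e+00,  0.00000000e+00,
         1.00000000e+00]]))
```

View pics/top0.png

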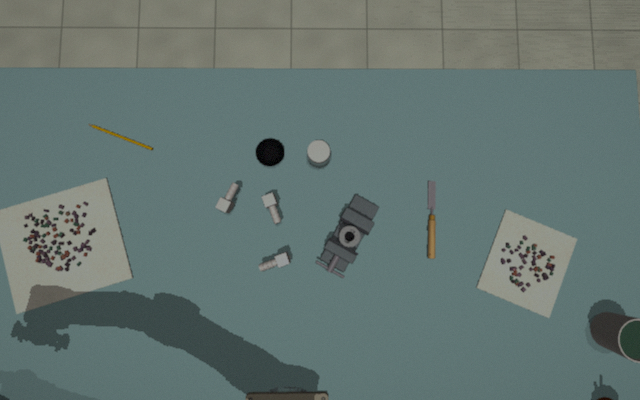

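View pics/scene0.png

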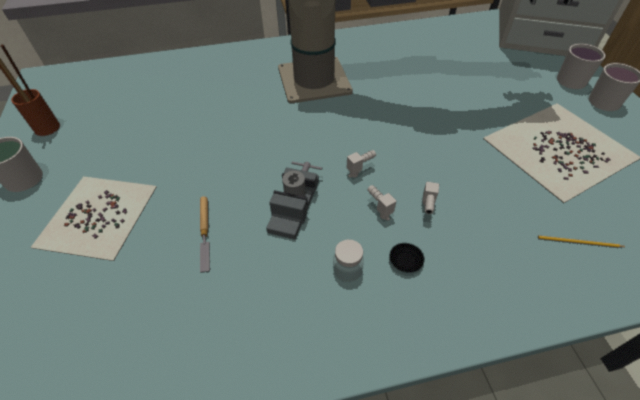

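The top view shows three white elbows at about (223,205), (270,200) and (283,260). The leftmost one (+y) is at (223,205), with its barb towards (237,184). The socket is at (349,236) and its vice runs from (330,265) to (362,205). I'll measure these.

```bash
python3 - <<'E'
from h import *
im=cv2.imread('pics/top0.png'); c=im[130:290,200:400]
cv2.imwrite('pics/c.png',cv2.resize(c,None,fx=4,fy=3.75*4/3.75*0+3.75,interpolation=cv2.INTER_CUBIC)) 
K,P=campose('top')
print('socket',cast(K,P,(349,236.5),86))
hsv=cv2.cvtColor(im,cv2.COLOR_BGR2HSV)
m=((hsv[...,2]>110)&(hsv[...,1]<70)).astype(np.uint8); m[:, :200]=0;m[:,400:]=0;m[:130]=0;m[290:]=0
n,l,st,ce=cv2.connectedComponentsWithStats(m)
for i in range(1,n):
  if st[i,4]>30:
    ys,xs=np.where(l==i);p=np.c_[xs,ys].astype(np.float32)
    print(st[i],ce[i],cv2.minAreaRect(p))
print('el top',cast(K,P,(223.5,205),62),'barb',cast(K,P,(237,184),55))
E
```

```text
socket [ 490.79919897 -152.52448801   86.        ]
[  200   130   200   160 27664] [296.51420619 208.70730914] ((299.5, 209.49996948242188), (158.99996948242188, 198.99996948242188), 90.0)
[340 227  19  19 150] [348.87333333 236.38      ] ((349.0, 236.0), (18.0, 18.0), 90.0)
el top [567.94046976 153.32212611  62.        ] barb [620.72018907 122.9700217   55.        ]
```

View pics/c.png

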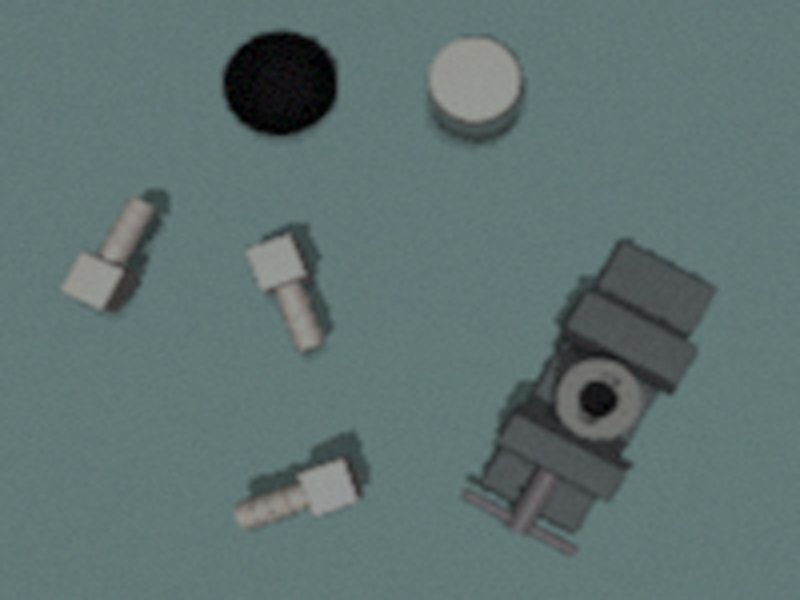

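Emit:
move_arm(plan=[[[39,-46,0],[0,0,-2],1],[[39,-46,0],[0,0,-2],1],[[39,-46,0],[0,0,-2],1],[[39,-46,0],[0,0,-2],1],[[39,-46,0],[0,0,-2],1],[[39,-46,0],[0,0,-2],1],[[39,-46,0],[0,0,-2],1],[[39,-46,0],[0,0,-2],1],[[39,-46,0],[0,0,0],1],[[40,-46,0],[0,0,0],1]])

```text
clock: 1.35
eef_pos: [549.3, 169.2, 231.1]
tool_rot: [-3.141, -0.001, 2.618]
force: [0.6, -0.5, -0.2]
width: 85.6
gripper_force: 0.0
```

Emit:
move_arm(plan=[[[18,-16,0],[0,0,0],1],[[0,0,0],[0,0,0],1]])

```text
clock: 1.6
eef_pos: [567.4, 152.3, 230.8]
tool_rot: [-3.141, 0.0, 2.613]
force: [0.4, 1.3, 0.0]
width: 85.5
gripper_force: 0.0
```

```bash
python3 - <<'E'
from h import *
s,im=snap('wrist','w1'); print(s['clock'],s['eef_pos'],np.degrees(s['tool_rot']),s['qpos'])
K,P=campose('wrist',s);print(K,P.round(2))
np.savez('w1.npz',K=K,P=P)
print(proj(K,P,[568,153,62]))
E
```

```text
1.6 [567.42853099 152.30984734 230.80526678] [-1.79940216e+02  2.02746770e-02  1.49726515e+02] [-0.39977707  0.54128047  0.13858432  1.70085578 -0.08930429  0.90615248
  0.81683047]
[[314.96651089   0.         316.90363234]
 [  0.         314.96651089 202.52750749]
 [  0.           0.           1.        ]] [[ 5.1000e-01  8.3000e-01  2.3000e-01  5.0823e+02]
 [ 8.6000e-01 -4.9000e-01 -1.4000e-01  1.8738e+02]
 [-0.0000e+00  2.7000e-01 -9.6000e-01  3.7409e+02]
 [ 0.0000e+00  0.0000e+00  0.0000e+00  1.0000e+00]]
[318.18152971 184.11725363]
```

View pics/w1.png

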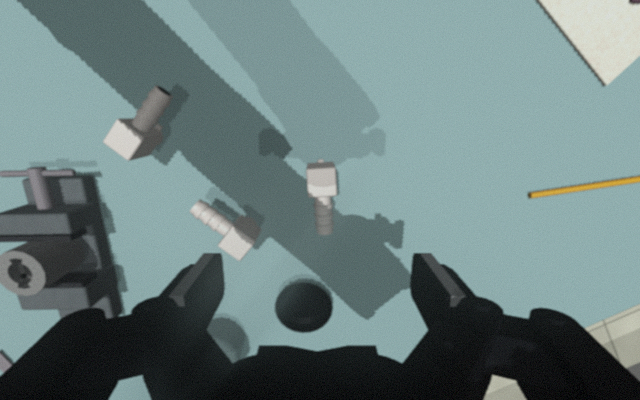

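```bash
python3 - <<'E'
from h import *
im=cv2.imread('pics/w1.png'); c=im[145:245,280:370]
cv2.imwrite('pics/c2.png',cv2.resize(c,None,fx=6,fy=6,interpolation=cv2.INTER_CUBIC))
E
```

```text
(no output)
```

View pics/c2.png

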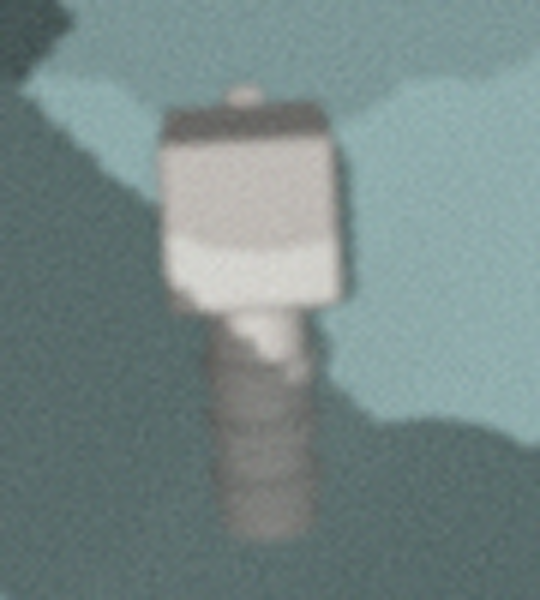

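The crop shows the elbow's top face with corners at (161,145), (330,135), (338,303) and (170,308). The barb points down the picture.

```bash
python3 - <<'E'
from h import *
d=np.load('w1.npz');K,P=d['K'],d['P']
c=np.array([[161,145],[330,135],[338,303],[170,308]])/6+[280,145]
X=np.array([cast(K,P,p,62) for p in c]);print(X.round(1),X.mean(0))
for a,b in((0,1),(1,2),(3,2),(0,3)):
  v=X[b]-X[a];print(np.hypot(*v[:2]),np.degrees(np.arctan2(v[1],v[0])))
v=cast(K,P,(280+268/6,145+535/6),44)-cast(K,P,(280+250/6,145+145/6),62);print(np.degrees(np.arctan2(v[1],v[0])))
E
```

```text
[[549.1 150.9  62. ]
 [561.8 176.   62. ]
 [587.7 163.   62. ]
 [574.  137.8  62. ]] [568.12811251 156.95687189  62.        ]
28.184120137039617 63.10308414285661
28.92161563976705 -26.73689716398569
28.671226059477764 61.46248491253892
28.103417336115847 -27.701389896691442
-27.425488022438316
```

Emit:
move_arm(plan=[[[0.6,3.5,-40],[0,0,3],1],[[0,0,-50],[0,0,0],1],[[0,0,-50],[0,0,0],1],[[0,0,-40],[0,0,0],1],[[0,0,-25],[0,0,0],1],[[0,0,0],[0,0,0],0.6]])

```text
clock: 2.4
eef_pos: [564.1, 159.9, 24.6]
tool_rot: [-3.139, -0.005, 2.673]
force: [0.2, -0.1, 0.2]
width: 69.8
gripper_force: 0.0
```

Emit:
move_arm(plan=[[[0,0,0],[0,0,0],0.4],[[0,0,0],[0,0,0],0.3],[[0,0,0],[0,0,0],0.2],[[0,0,0],[0,0,0],0.1],[[0,0,0],[0,0,0],0],[[0,0,0],[0,0,0],0],[[0,0,0],[0,0,0],0],[[0,0,0],[0,0,0],0]])

```text
clock: 3.4
eef_pos: [568.0, 158.9, 27.9]
tool_rot: [3.139, 0.001, 2.67]
force: [-1.3, 0.8, 7.0]
width: 29.6
gripper_force: 59.3
```

Emit:
move_arm(plan=[[[0,0,25],[0,0,0],0],[[0,0,50],[0,0,0],0],[[0,0,50],[0,0,0],0],[[0,-30,25],[0,0,0],0],[[0,-55,4],[0,0,0],0],[[0,-55,0],[0,0,0],0],[[0,-55,0],[0,0,0],0],[[0,-55,0],[0,0,0],0],[[-8,-50,0],[0,0,0],0],[[0,-6,0],[0,0,0],0]])

```text
clock: 4.65
eef_pos: [557.4, -153.8, 180.7]
tool_rot: [-3.139, 0.001, 2.662]
force: [0.3, -0.0, -1.4]
width: 29.2
gripper_force: 59.5
```

Emit:
move_arm(plan=[[[0,0,0],[0,0,0],0],[[0,0,0],[0,0,0],0],[[0,0,0],[0,0,0],0]])

```text
clock: 5.03
eef_pos: [559.4, -146.1, 180.3]
tool_rot: [3.141, -0.0, 2.673]
force: [0.1, 0.0, -1.0]
width: 29.4
gripper_force: 59.5
```

```bash
python3 - <<'E'
from h import *
s,im=snap('wrist','w2'); print(s['clock'],s['eef_pos'],np.degrees(s['tool_rot']),s['qpos'],s['force'],s['torque'],s['width'])
K,P=campose('wrist',s)
np.savez('w2.npz',K=K,P=P)
u=proj(K,P,[491,-152,86]);print(u)
x,y=int(u[0]),int(u[1])
cv2.imwrite('pics/w2b.png',np.vstack([im,np.zeros((0,640,3),np.uint8)]))
e=proj(K,P,np.array(s['eef_pos']));print(e)
E
```

```text
5.025 [ 559.43575235 -146.08125126  180.31812622] [ 1.79961736e+02 -1.77061116e-02  1.53125131e+02] [ 0.14871393  0.58774556  0.09066317  1.77856681 -0.072574    0.77863374
  1.37768325] [ 0.1177577   0.03974776 -1.04491389] [-0.01595544 -0.00241679 -0.03004824] 29.41589780763415
[267.65638735 128.28048756]
[316.91075909 257.19411367]
```

View pics/w2.png

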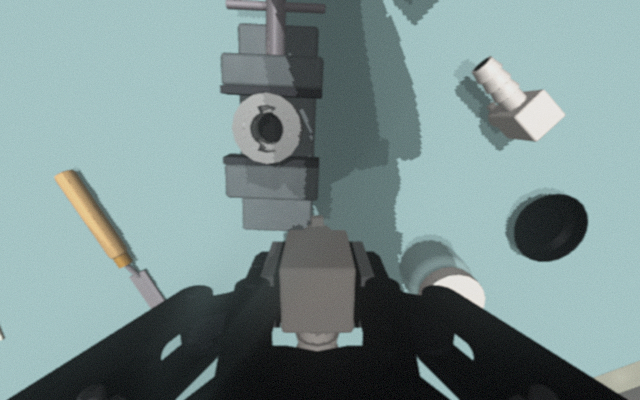

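```bash
python3 - <<'E'
from h import *
im=cv2.imread('pics/w2.png'); c=im[80:180,217:317]
cv2.imwrite('pics/c3.png',cv2.resize(c,None,fx=6,fy=6,interpolation=cv2.INTER_CUBIC))
E
```

```text
(no output)
```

View pics/c3.png

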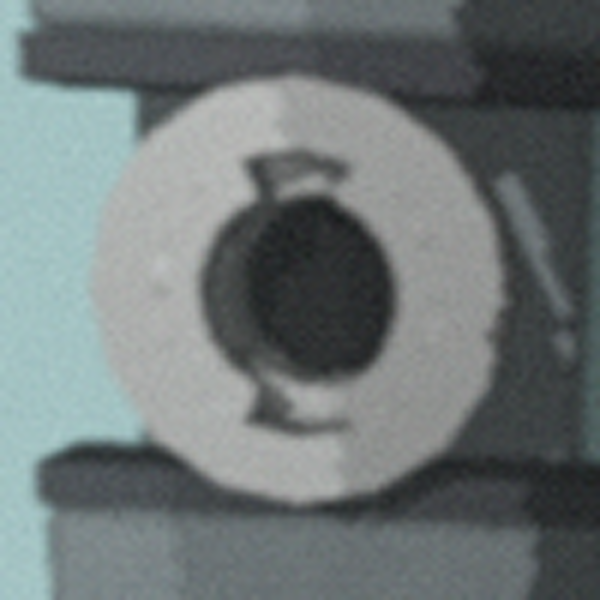

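The crop shows the socket top centred at (297,288) and its slot ends at (297,153) and (299,428), almost in line with the tool.

```bash
python3 - <<'E'
from h import *
d=np.load('w2.npz');K,P=d['K'],d['P']
f=lambda p:cast(K,P,np.array(p)/6+[217,80],86)
print(f((297,288)),f((300,290)))
for a,b in(((297,153),(299,428)),((247,158),(252,425)),((350,160),(350,426))):
  v=f(b)-f(a);print(np.hypot(*v[:2]),np.degrees(np.arctan2(v[1],v[0])),(f(a)+f(b))/2)
# vice jaw edges z=62
v=f((590,460));w=f((50,450));v=v-w;print('jaw',np.degrees(np.arctan2(v[1],v[0])))
# elbow in grip, top face corners in full picture
s=status.read_state();print(s['eef_pos'])
for u in((283,268),(351,266),(353,332),(282,332)):print(cast(K,P,u,s['eef_pos'][2]+19+18))
E
```

```text
[ 490.43975578 -152.65922462   86.        ] [ 490.81439171 -152.44885202   86.        ]
32.86811123264093 -28.99139579774122 [ 491.03224916 -152.8501041    86.        ]
31.915705003194404 -28.71774350946931 [ 488.42828632 -158.19877875   86.        ]
31.813298242173314 -28.990781457684815 [ 494.16281787 -147.30375684   86.        ]
jaw 62.00938273037154
[ 559.39713375 -146.37637624  180.31898042]
[ 541.8398596  -151.28490033  217.31898042]
[ 552.56701511 -128.34053603  217.31898042]
[ 579.03020172 -139.94629429  217.31898042]
[ 566.28221735 -165.06999777  217.31898042]
```

Emit:
move_arm(plan=[[[-40,-3.4,0],[0,0,-1.5],0],[[-29,-3,0],[0,0,0],0],[[0,0,-30],[0,0,0],0],[[0,0,-18],[0,0,0],0],[[0,0,0],[0,0,0],0],[[0,0,0],[0,0,0],0],[[0,0,0],[0,0,0],0],[[0,0,0],[0,0,0],0]])

```text
clock: 6.08
eef_pos: [490.5, -154.3, 132.9]
tool_rot: [3.141, 0.001, 2.644]
force: [-0.5, 0.6, -0.8]
width: 29.3
gripper_force: 59.5
```

```bash
python3 - <<'E'
from h import *
s=status.read_state();print({k:np.round(v,2) for k,v in s.items() if k not in('tau','qd')},np.degrees(s['tool_rot']))
E
```

```text
{'clock': np.float64(6.08), 'qpos': array([ 0.19,  0.58,  0.08,  1.99, -0.09,  0.57,  1.41]), 'eef_pos': array([ 490.53, -154.32,  132.91]), 'tool_rot': array([3.14, 0.  , 2.64]), 'force': array([-0.55,  0.56, -0.77]), 'torque': array([-0.02, -0.03, -0.  ]), 'gripper_force': np.float64(59.53), 'width': np.float64(29.29)} [1.79982634e+02 6.24971740e-02 1.51477611e+02]
```

Emit:
move_arm(plan=[[[0,0,0],[0,0,0],0],[[0,0,-8],[0,0,0],0],[[0,0,0],[0,0,0],0],[[0,0,0],[0,0,0],0]])

```text
clock: 6.58
eef_pos: [490.0, -154.3, 124.1]
tool_rot: [-3.141, -0.001, 2.644]
force: [-0.8, -0.4, -1.3]
width: 29.2
gripper_force: 59.5
```

Emit:
move_arm(plan=[[[0,0,0],[0,0,0],0]])

```text
clock: 6.7
eef_pos: [490.2, -154.3, 124.3]
tool_rot: [3.142, 0.0, 2.644]
force: [0.1, -0.3, -0.9]
width: 29.2
gripper_force: 59.5
```

Emit:
move_arm(plan=[[[0,0,0],[0,0,0],0]])

```text
clock: 6.82
eef_pos: [490.2, -154.3, 124.4]
tool_rot: [3.142, 0.0, 2.644]
force: [0.4, -0.6, -1.8]
width: 29.3
gripper_force: 59.5
```

Emit:
move_arm(plan=[[[0.3,1.6,-4],[0,0,0],0],[[0,0,-4],[0,0,0],0],[[0,0,0],[0,0,0],0],[[0,0,0],[0,0,0],0]])

```text
clock: 7.32
eef_pos: [490.4, -152.7, 116.3]
tool_rot: [-3.142, -0.0, 2.644]
force: [-0.0, 0.3, -1.1]
width: 29.0
gripper_force: 59.5
```

Emit:
move_arm(plan=[[[0,0,-2],[0,0,0],0],[[0,0,-2],[0,0,0],0],[[0,0,0],[0,0,0],0]])

```text
clock: 7.7
eef_pos: [490.3, -152.6, 112.1]
tool_rot: [-3.142, -0.0, 2.644]
force: [0.4, -0.0, -1.1]
width: 29.1
gripper_force: 59.5
```

Emit:
move_arm(plan=[[[0,0,-2],[0,0,0],0],[[0,0,0],[0,0,0],0]])

```text
clock: 7.95
eef_pos: [490.3, -152.6, 110.2]
tool_rot: [-3.142, -0.0, 2.644]
force: [-0.3, -0.6, -0.9]
width: 29.1
gripper_force: 59.5
```

Emit:
move_arm(plan=[[[0,0,-2],[0,0,0],0],[[0,0,-2],[0,0,0],0],[[0,0,0],[0,0,0],0]])

```text
clock: 8.32
eef_pos: [490.3, -152.6, 106.1]
tool_rot: [-3.142, -0.0, 2.644]
force: [-0.3, 0.5, -1.2]
width: 29.6
gripper_force: 59.5
```

Emit:
move_arm(plan=[[[0,0,-2],[0,0,0],0],[[0,0,-2],[0,0,0],0],[[0,0,0],[0,0,0],0]])

```text
clock: 8.7
eef_pos: [490.3, -152.7, 102.1]
tool_rot: [-3.142, -0.0, 2.644]
force: [-0.7, 0.7, -1.5]
width: 29.5
gripper_force: 59.5
```

Emit:
move_arm(plan=[[[0,0,-1],[0,0,0],0],[[0,0,0],[0,0,0],0]])

```text
clock: 8.95
eef_pos: [490.4, -152.7, 101.2]
tool_rot: [-3.142, -0.0, 2.644]
force: [-0.5, -0.2, -1.7]
width: 29.4
gripper_force: 59.5
```

Emit:
move_arm(plan=[[[0,0,-1],[0,0,0],0],[[0,0,0],[0,0,0],0]])

```text
clock: 9.2
eef_pos: [490.4, -152.6, 100.3]
tool_rot: [-3.142, -0.0, 2.644]
force: [-0.3, 0.9, -0.3]
width: 29.3
gripper_force: 59.5
```

Emit:
move_arm(plan=[[[0,0,-1],[0,0,0],0],[[0,0,0],[0,0,0],0]])

```text
clock: 9.45
eef_pos: [490.4, -152.7, 99.9]
tool_rot: [3.141, 0.0, 2.644]
force: [-1.6, 1.1, 5.9]
width: 29.0
gripper_force: 60.5
```

Emit:
move_arm(plan=[[[0,0,-0.7],[0,0,0],0],[[0,0,0],[0,0,0],0]])

```text
clock: 9.7
eef_pos: [490.4, -152.6, 99.7]
tool_rot: [3.141, 0.0, 2.644]
force: [-2.6, 1.1, 11.0]
width: 29.7
gripper_force: 61.2
```

```bash
cat > r.py <<'E'
from h import *
s=status.read_state();print(s['clock'].round(2),'yaw %.2f'%np.degrees(s['tool_rot'][2]),s['eef_pos'].round(2),'F',s['force'].round(1),'T',s['torque'].round(3),'tau7 %.3f'%s['tau'][6])
E
python3 r.py
```

```text
Traceback (most recent call last):
  File "r.py", line 2, in <module>
    s=status.read_state();print(s['clock'].round(2),'yaw %.2f'%np.degrees(s['tool_rot'][2]),s['eef_pos'].round(2),'F',s['force'].round(1),'T',s['torque'].round(3),'tau7 %.3f'%s['tau'][6])
                                ^^^^^^^^^^^^^^^^
AttributeError: 'float' object has no attribute 'round'
```

Emit:
move_arm(plan=[[[0,0,0.8],[0,0,0],0],[[0,0,-0.1],[0,0,-3],0],[[0,0,0],[0,0,0],0],[[0,0,0],[0,0,0],0]])

```text
clock: 10.2
eef_pos: [490.7, -152.1, 99.8]
tool_rot: [3.141, 0.0, 2.59]
force: [-1.9, 2.5, 7.1]
width: 29.3
gripper_force: 60.5
```

```bash
python3 r.py
```

```text
Traceback (most recent call last):
  File "r.py", line 2, in <module>
    s=status.read_state();print(s['clock'].round(2),'yaw %.2f'%np.degrees(s['tool_rot'][2]),s['eef_pos'].round(2),'F',s['force'].round(1),'T',s['torque'].round(3),'tau7 %.3f'%s['tau'][6])
                                ^^^^^^^^^^^^^^^^
AttributeError: 'float' object has no attribute 'round'
```

Emit:
move_arm(plan=[[[0,0,-0.1],[0,0,-3],0],[[0,0,0],[0,0,0],0],[[0,0,0],[0,0,0],0]])

```text
clock: 10.58
eef_pos: [490.6, -151.8, 99.7]
tool_rot: [3.141, -0.0, 2.538]
force: [-1.0, 2.9, 7.5]
width: 29.3
gripper_force: 60.6
```

```bash
python3 r.py
```

```text
Traceback (most recent call last):
  File "r.py", line 2, in <module>
    s=status.read_state();print(s['clock'].round(2),'yaw %.2f'%np.degrees(s['tool_rot'][2]),s['eef_pos'].round(2),'F',s['force'].round(1),'T',s['torque'].round(3),'tau7 %.3f'%s['tau'][6])
                                ^^^^^^^^^^^^^^^^
AttributeError: 'float' object has no attribute 'round'
```

Emit:
move_arm(plan=[[[0,0,-0.1],[0,0,-3],0],[[0,0,0],[0,0,0],0],[[0,0,0],[0,0,0],0]])

```text
clock: 10.95
eef_pos: [490.6, -151.7, 99.6]
tool_rot: [3.141, -0.0, 2.486]
force: [-1.2, 2.7, 8.0]
width: 29.4
gripper_force: 60.6
```

```bash
python3 r.py
```

```text
Traceback (most recent call last):
  File "r.py", line 2, in <module>
    s=status.read_state();print(s['clock'].round(2),'yaw %.2f'%np.degrees(s['tool_rot'][2]),s['eef_pos'].round(2),'F',s['force'].round(1),'T',s['torque'].round(3),'tau7 %.3f'%s['tau'][6])
                                ^^^^^^^^^^^^^^^^
AttributeError: 'float' object has no attribute 'round'
```

```bash
sed -i "s/s\['clock'\].round(2)/round(s['clock'],2)/" r.py; python3 r.py
```

```text
10.95 yaw 142.44 [ 490.64 -151.66   99.6 ] F [-1.2  2.7  8. ] T [0.609 0.288 0.052] tau7 -0.046
```

Emit:
move_arm(plan=[[[0,0,0.6],[0,0,0],0],[[0,0,0],[0,0,0],0],[[0,0,0],[0,0,0],0]])

```text
clock: 11.32
eef_pos: [490.6, -152.4, 99.7]
tool_rot: [3.141, -0.0, 2.486]
force: [0.2, 1.1, 1.9]
width: 29.4
gripper_force: 59.6
```

```bash
python3 r.py
```

```text
11.32 yaw 142.46 [ 490.61 -152.43   99.68] F [0.2 1.1 1.9] T [0.461 0.005 0.007] tau7 -0.018
```

Emit:
move_arm(plan=[[[0,0,-0.1],[0,0,-3],0],[[0,0,0],[0,0,0],0],[[0,0,0],[0,0,0],0]])

```text
clock: 11.7
eef_pos: [490.6, -152.4, 99.6]
tool_rot: [3.141, 0.0, 2.435]
force: [1.1, 2.1, 1.1]
width: 29.1
gripper_force: 59.6
```

```bash
python3 r.py
```

```text
11.7 yaw 139.49 [ 490.58 -152.42   99.55] F [1.1 2.1 1.1] T [ 0.634 -0.176  0.012] tau7 -0.033
```

Emit:
move_arm(plan=[[[0,0,-0.1],[0,0,-3],0],[[0,0,0],[0,0,0],0],[[0,0,0],[0,0,0],0]])

```text
clock: 12.08
eef_pos: [490.4, -152.5, 99.5]
tool_rot: [3.142, -0.0, 2.382]
force: [1.0, 2.6, -0.0]
width: 29.4
gripper_force: 59.6
```

```bash
python3 r.py
```

```text
12.07 yaw 136.48 [ 490.42 -152.53   99.47] F [ 1.   2.6 -0. ] T [ 0.725 -0.146  0.028] tau7 -0.031
```

Emit:
move_arm(plan=[[[0,0,-0.1],[0,0,-3],0],[[0,0,0],[0,0,0],0],[[0,0,0],[0,0,0],0]])

```text
clock: 12.45
eef_pos: [490.1, -152.7, 99.3]
tool_rot: [-3.141, -0.0, 2.33]
force: [-0.7, 2.5, -0.6]
width: 29.5
gripper_force: 59.6
```

```bash
python3 r.py
```

```text
12.45 yaw 133.47 [ 490.12 -152.68   99.31] F [-0.7  2.5 -0.6] T [ 0.598 -0.01   0.022] tau7 -0.019
```

Emit:
move_arm(plan=[[[0,0,-0.1],[0,0,-3],0],[[0,0,0],[0,0,0],0],[[0,0,0],[0,0,0],0]])

```text
clock: 12.82
eef_pos: [490.2, -152.6, 99.3]
tool_rot: [-3.141, -0.0, 2.277]
force: [0.4, 1.9, -0.3]
width: 29.2
gripper_force: 59.5
```

```bash
python3 r.py
```

```text
12.82 yaw 130.48 [ 490.25 -152.61   99.25] F [ 0.4  1.9 -0.3] T [ 0.646  0.006 -0.023] tau7 -0.021
```

Emit:
move_arm(plan=[[[0,0.3,-0.12],[0,0,-3],0],[[0,0,0],[0,0,0],0],[[0,0,0],[0,0,0],0]])

```text
clock: 13.2
eef_pos: [490.5, -152.4, 99.2]
tool_rot: [3.142, 0.0, 2.225]
force: [0.3, 2.5, -1.3]
width: 29.3
gripper_force: 59.5
```

```bash
python3 r.py
```

```text
13.2 yaw 127.48 [ 490.5  -152.44   99.22] F [ 0.3  2.5 -1.3] T [ 0.581 -0.047  0.052] tau7 -0.026
```

Emit:
move_arm(plan=[[[0,0,-0.12],[0,0,-3],0],[[0,0,0],[0,0,0],0],[[0,0,0],[0,0,0],0]])

```text
clock: 13.58
eef_pos: [490.5, -152.4, 99.1]
tool_rot: [3.142, 0.0, 2.172]
force: [0.6, 2.2, -1.0]
width: 29.2
gripper_force: 59.5
```

```bash
python3 r.py
```

```text
13.57 yaw 124.47 [ 490.46 -152.41   99.12] F [ 0.6  2.2 -1. ] T [ 0.643 -0.074  0.064] tau7 -0.033
```

Emit:
move_arm(plan=[[[0,0,-0.12],[0,0,-3],0],[[0,0,0],[0,0,0],0],[[0,0,0],[0,0,0],0]])

```text
clock: 13.95
eef_pos: [490.5, -152.3, 99.0]
tool_rot: [3.141, 0.0, 2.12]
force: [-0.4, 3.1, 1.7]
width: 29.0
gripper_force: 59.7
```

```bash
python3 r.py
```

```text
13.95 yaw 121.49 [ 490.52 -152.3    99.03] F [-0.4  3.1  1.7] T [ 0.676 -0.079  0.18 ] tau7 -0.186
```

Emit:
move_arm(plan=[[[0,0,-0.12],[0,0,-3],0],[[0,0,0],[0,0,0],0],[[0,0,0],[0,0,0],0]])

```text
clock: 14.32
eef_pos: [490.6, -152.3, 99.0]
tool_rot: [3.141, 0.0, 2.068]
force: [0.1, 3.8, 3.4]
width: 29.4
gripper_force: 60.0
```

```bash
python3 r.py
```

```text
14.32 yaw 118.48 [ 490.58 -152.31   98.98] F [0.1 3.8 3.4] T [ 0.75  -0.104  0.261] tau7 -0.237
```

Emit:
move_arm(plan=[[[0,0,-0.12],[0,0,-3],0],[[0,0,0],[0,0,0],0],[[0,0,0],[0,0,0],0]])

```text
clock: 14.7
eef_pos: [490.6, -152.3, 98.9]
tool_rot: [3.141, 0.0, 2.015]
force: [0.8, 4.0, 5.0]
width: 29.4
gripper_force: 60.2
```

```bash
python3 r.py
```

```text
14.7 yaw 115.47 [ 490.58 -152.31   98.88] F [0.8 4.  5. ] T [ 0.825 -0.088  0.263] tau7 -0.238
```

Emit:
move_arm(plan=[[[0,0.1,0.4],[0,0,-3],0],[[0,0,-0.12],[0,0,-3],0],[[0,0,-0.12],[0,0,-3],0],[[0,0,-0.12],[0,0,-3],0],[[0,0,0],[0,0,0],0],[[0,0,0],[0,0,0],0]])

```text
clock: 15.45
eef_pos: [490.7, -152.3, 98.9]
tool_rot: [3.141, 0.0, 1.806]
force: [1.8, 3.5, 4.5]
width: 29.2
gripper_force: 60.2
```

```bash
python3 r.py
```

```text
15.45 yaw 103.48 [ 490.74 -152.31   98.91] F [1.8 3.5 4.5] T [ 0.811 -0.431  0.209] tau7 -0.249
```

Emit:
move_arm(plan=[[[0,0,-0.12],[0,0,-3],0],[[0,0,-0.12],[0,0,-3],0],[[0,0,-0.12],[0,0,-3],0],[[0,0,0],[0,0,0],0],[[0,0,0],[0,0,0],0]])

```text
clock: 16.08
eef_pos: [490.8, -152.3, 98.7]
tool_rot: [3.141, -0.0, 1.648]
force: [1.8, 3.9, 6.8]
width: 29.1
gripper_force: 60.5
```

```bash
python3 r.py
```

```text
16.07 yaw 94.40 [ 490.8  -152.29   98.72] F [1.8 3.9 6.8] T [ 0.919 -0.43   0.223] tau7 -0.245
```

Emit:
move_arm(plan=[[[0,0,-0.1],[0,0,-3.2],0],[[0,0,0.4],[0,0,0],0],[[0,0,0],[0,0,0],0],[[0,0,0],[0,0,0],0]])

```text
clock: 16.58
eef_pos: [490.8, -152.3, 98.8]
tool_rot: [3.141, 0.0, 1.593]
force: [2.4, 3.3, 5.2]
width: 29.2
gripper_force: 60.0
```

```bash
python3 r.py
```

```text
16.57 yaw 91.26 [ 490.75 -152.32   98.77] F [2.4 3.3 5.2] T [ 0.861 -0.714  0.276] tau7 -0.234
```

Emit:
move_arm(plan=[[[0,0,0],[0,0,0],0.4],[[0,0,0],[0,0,0],0.6],[[0,0,0],[0,0,0],0.8],[[0,0,0],[0,0,0],1],[[0,0,0],[0,0,0],1]])

```text
clock: 17.2
eef_pos: [490.3, -152.3, 98.7]
tool_rot: [-3.141, 0.0, 1.593]
force: [0.1, 0.2, 0.2]
width: 85.8
gripper_force: 0.0
```

Emit:
move_arm(plan=[[[0,0,5],[0,0,0],1],[[0,0,15],[0,0,0],1],[[0,0,40],[0,0,0],1],[[0,0,60],[0,0,0],1],[[0,0,0],[0,0,0],1],[[0,0,0],[0,0,0],1]])

```text
clock: 17.95
eef_pos: [490.3, -151.9, 219.3]
tool_rot: [3.141, -0.0, 1.593]
force: [-0.1, -0.4, -0.7]
width: 85.3
gripper_force: 0.0
```

```bash
python3 - <<'E'
from h import *
s,im=snap('wrist','w3'); K,P=campose('wrist',s); np.savez('w3.npz',K=K,P=P)
print(s['clock'],s['eef_pos'],np.degrees(s['tool_rot']),s['force'],s['width'])
u=proj(K,P,[490.8,-152.4,131]);print(u)
x,y=[int(v) for v in u]; x0,y0=max(0,x-70),max(0,y-60)
print(x0,y0);cv2.imwrite('pics/c4.png',cv2.resize(im[y0:y0+140,x0:x0+140],None,fx=4,fy=4,interpolation=cv2.INTER_CUBIC))
E
```

```text
17.95 [ 490.29498996 -151.87516592  219.32749822] [ 1.79951931e+02 -2.36246482e-02  9.12933522e+01] [-0.07842395 -0.378453   -0.73964032] 85.29347330350372
[317.35434486 207.39530956]
247 147
```

View pics/c4.png

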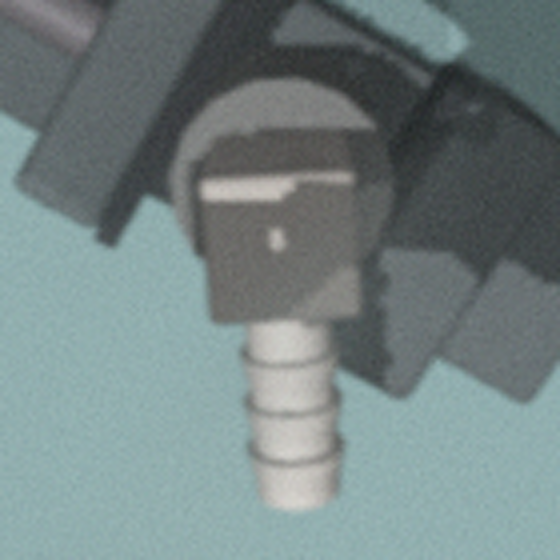

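The crop shows the elbow upright in the socket, with top-face corners at (200,183), (353,175), (360,316) and (213,323) and the barb end at (300,495). I'll check that its yaw followed the tool.

```bash
python3 - <<'E'
from h import *
d=np.load('w3.npz');K,P=d['K'],d['P']
X=[cast(K,P,np.array(p)/4+[247,147],132) for p in((200,183),(353,175),(360,316),(213,323))]
print(np.mean(X,0))
for a,b,o in((0,1,90),(3,2,90),(0,3,0),(1,2,0)):
  v=X[b]-X[a];print(np.hypot(*v[:2]),np.degrees(np.arctan2(v[1],v[0]))-o)
E
```

```text
[ 490.84939287 -153.85655496  132.        ]
28.880952638858638 -85.68393863182196
28.638117517034473 -85.86548783009471
28.167335702934732 -84.60170269321448
28.254532946412844 -85.0978197805221
```

```bash
python3 -c "
from cell import ctrl
print(ctrl.finish_job())"
```

```text
the job is handed in; nothing more can be done
None
```

I seated the elbow upright in the socket, screwed it about 30° past where the packing ring began to grip (estimated from the torque jump), let go and handed the job in; no verdict came back.

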